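# Set the dust-extraction dampers of a skate-sharpening bench

## Task

The sharpening bench draws off its grinding dust through two round inlets, one wide and one narrow, each with an iris damper worked by a lever. The next skates are honed at the narrow inlet: push the wide inlet's lever all the way round to its closed stop so that its iris is fully shut, and push the narrow inlet's lever round until its pointer stands on the long middle mark of its scale, half open. Only push the levers, without forcing them, and leave everything else on the bench where it is.

Things in the scene. Friction and masses are not known exactly. Their poses are not given: they have to be found in the camera images.
- wide_damper: Wide inlet: round sheet-metal iris damper fixed on the bench, axis vertical. Bore 125 across; flat housing 201 across, 75 to 105 above the bench, its top the scale plate; spigot 129 across below (bench flange 169, 6 thick); lip round the mouth 135 across, up to 115. Origin on the axis at bench level, z up; -x runs through mid-scale, roughly to the robot. Pose varies; wide and narrow may swap sides
- wide_lever (a joint): Lever angle about the damper's axis, rad: 0 at the closed stop (iris shut), 1.396 (80 deg) at the open stop; grows counter-clockwise seen from above (from the robot, closed is the left end, open the right). Lever direction = the damper's -x turned about z by (value - 0.698). Starts at least 0.55 open. Moves only when pushed, about 3 N at the knob; stays where left; over 60 N is forcing
- wide_knob (a point): Centre, 131 above the bench, of the wide lever's black finger knob: upright cylinder 20 across, from 113 to 150 high, 155.5 from the damper's axis. It stands on the lever, a flat steel bar 14 wide and 5 thick (108 to 113 high) that runs from over the scale plate to 10 beyond the knob's centre. Round the knob, outside the housing, is free space
- wide_closed_mark (a point): The long mark at the closed end of the wide scale, on the plate 77.5 from the axis and 105 high. The scale: nine black radial lines round the mouth, 10 deg apart; first (closed), fifth (middle) and ninth (open) are long; a black wedge outside them widens towards open. The lever's inner end is a 3 wide steel pointer over the marks
- narrow_damper: Narrow inlet: the same kind of damper, smaller: bore 80 across, housing 156, spigot 84 (flange 124), lip 90; heights as the wide one's. Origin on the axis at bench level, z up; -x runs through mid-scale, roughly to the robot. Fixed; pose varies from run to run
- narrow_lever (a joint): Narrow lever's angle, rad, counted and directed as the wide one's: 0 closed stop, 0.698 pointer on the long middle mark, 1.396 open stop. Starts between 0.02 and 0.38. Moves only when pushed, about 3.4 N at the knob; stays where left; over 60 N is forcing
- narrow_knob (a point): Centre of the narrow lever's finger knob, same size, lever bar and heights as the wide one's (20 across, 113 to 150 high), 133 from the narrow damper's axis
- narrow_middle_mark (a point): The long middle (fifth) mark of the narrow scale, on the plate 55 from the axis and 105 high, on the damper's -x axis. The lever's pointer stands over it when the lever is at 0.698
- skate: bystander: child's black ice skate, 205 long and 62 high as it lies on its side behind the dampers; origin on its underside, at the ankle
- oil_bottle: bystander: white bottle, 36 across and 120 high, standing between the dampers and a little beyond them; origin at its underside
- stone: bystander: sharpening stone 150 x 50 x 28 lying on the robot's side of the dampers; origin at its underside
- screwdriver: bystander: screwdriver lying on the robot's side of the dampers, to the left; origin at its underside
- blade_guard: bystander: black rubber blade guard, 290 x 22 x 30, lying on the robot's side of the dampers, to the right; origin at its underside
- mug: bystander: white mug, 80 across and 95 high, beyond the left damper; origin at its underside
- tape: bystander: roll of grey tape, 96 across and 25 high, lying beyond the right damper; origin at its underside
- wheel: bystander: spare grinding wheel, a white disc 140 across and 10 thick lying at the right; origin at its underside

How it is judged (in metres and radians):
At the end, for the whole second after the job is handed in: The wide lever is home at its closed stop (within 0.04 rad, 2.3 degrees), the narrow lever's pointer is on its long middle mark (0.698 rad, within 0.05 rad = 2.9 degrees, under a third of a division), and both are at rest (value of joint wide_lever below 0.04 rad and value of joint narrow_lever between 0.648 and 0.748 rad and velocity of joint narrow_lever between -0.02 and 0.02 rad/s and velocity of joint wide_lever between -0.02 and 0.02 rad/s); the robot touches nothing.
It fails at once if a damper or its lever is forced with more than 60 N (contact force between any of the arm, the fingers and wide_damper above 60 N or contact force between any of the arm, the fingers and narrow_damper above 60 N).
It fails at once if something else on the bench is moved more than 20 mm or lifted (distance of any of skate, oil_bottle, stone, screwdriver, blade_guard, mug, tape, wheel from where it was at the start of the episode above 0.02 m).
It also fails if it takes over 53 s, if anything falls off the work surface, if the arm or the gripper's body presses on something with over 40 N, if the wrist force passes 120 N, or if a joint passes its speed limit or range.

## Robot

A 6-joint arm with a two-finger parallel gripper is mounted at the origin on the work surface. World frame = base frame: x ahead of the robot, y to its left, z up, the work surface at z = 0. Lengths are in mm, angles in degrees, forces in N, time in s.
With the tool pointing down it reaches from about 325 to 925 mm from the base axis. Payload 3.1 kg.
Tool frame: the origin (TCP) lies at the very end of the fingers, on their centre line; the grasp point (between the pads) lies grasp_offset behind it (grasp_offset is the distance from the TCP to the grasp point, in mm); z points along the fingers, x is the direction in which the jaws open and shut, and the axes are right-handed (so a half turn about z gives the same grasp; the last joint's range is limited). The gripper opens to 85 mm and grips with 20 to 120 N. Pads are 22 mm wide; open, the fingers measure 114 mm over their backs; the gripper's body (76 mm by 85 mm) begins 54 mm behind the grasp point. The pads swing forward as they close: fully open they stand 13 mm farther back than shut.
Start: joints at [-78.392, 12.427, 92.441, -0, 75.132, -6.429], TCP at [193.538, -594.291, 197.1] pointing down, gripper open.
Joint ranges: [-157.48, 157.48], [-44.54, 120.13], [17.64, 146.25], [-64.5, 244.5], [7.68, 150.69], [-147.95, 147.95]. Speed limits (degrees/s): [159.86, 159.86, 180, 180, 180, 180].

## Interface

Orientations are given as [roll, pitch, yaw] about the fixed x, y, z axes, in that order (R = Rz(yaw) Ry(pitch) Rx(roll)).
In Python, from station import * gives the robot as it stands. Calls block until the motion is done:
- goto(position, orientation): joint-space move of the TCP to a pose.
- move_l(position, attitude=None, speed=150): straight line of the TCP; attitude=None keeps the orientation; speed is the mean speed in mm/s.
- move_j(angles): joint-space move.
- grip(opening, squeeze=None): finger opening in mm; squeeze is the grip in N (None keeps the last); returns when the fingers have stopped.
- wait(seconds).
- solve_ik(position, orientation): joint angles nearest the present ones, or None.
- get_obs(): the state.
- get_image(name): name is "side" or "top" or "wrist"; returns the picture (400x640x3 uint8, red, green, blue); there is no depth.
- get_calibration(name): a dict with "fx", "fy", "cx", "cy" (pixels), "R" (3x3) and "t" (3): a world point X has camera coordinates R X + t; the wrist camera has in their place "mount" (4x4, takes a point from camera to tool coordinates, whose origin is the TCP and whose axes are the tool frame's). Camera axes: x right, y down, z forward; pixel columns grow to the right and rows downward; lengths in mm; the calibration is good to about 2 mm. A picture is of the moment at which its call begins: read the wrist's pose just before it. get_calibration takes no time and is no camera call.
A pose or a line that the arm cannot do raises Unreachable and nothing moves.
- sign_off(): hands the job in, once; it reports no verdict.
Trained networks look in the newest picture that a camera, given by its name, has taken for a name from the list of things; names that differ only in an ending like _2 or _b are one class to them, and where a whole thing is asked for, a point or a joint stands for the part that bears it (a point fixed in the world has none). Each returns a list of dicts, best first, with "score" (0 to 1); they miss things now and then, are a little off and sometimes report something else, mostly with a low value. They report only what shows in the picture. A call takes as long as a camera call.
- spot_in(name, camera): "extent" ([centre column, centre row, width, height] in pixels, round what is visible of it).
- regions_of(name, camera): "region" (400x640 bool, what is visible of it) and "extent" ([centre column, centre row, width, height] in pixels, round what is visible of it).
The state is a dict: "t": time; "joint_pos": joint angles; "qvel": joint speeds; "effort": joint torques, N m; "tcp_pos": TCP position; "ee_rot": TCP orientation; "wrist_force": force on the tool from outside, world axes, zero at the start; "moment": the same for the moment, N m; "grip_width": finger opening in mm.
Only numpy, scipy, OpenCV 4.12 (cv2) and the standard library are available. Lean on these libraries where they do the work, as an engineer would, in place of code of your own. Each camera call takes 0.05 s, during which the arm holds its last target.

## Working session

There is one attempt and no reset: what is moved stays moved. The work goes in short steps, each a Python script; the robot and the scene stay as the last script left them, time stands still between calls to the robot, and variables do not carry over. Pictures are saved under pics/ and viewed, and the job is handed in when it is done.

```bash
mkdir -p pics; ls; python3 - <<'E'
from station import *
import cv2
o=get_obs(); print(o)
for n in("top","side","wrist"):
    im=get_image(n); cv2.imwrite(f"pics/{n}0.png",im[:,:,::-1])
    for k in ["wide_damper","narrow_damper","wide_knob","narrow_knob"]:
        print(n,k,[(round(d["score"],2),[round(float(v),1) for v in d["extent"]]) for d in spot_in(k,n)][:3])
    print(get_calibration(n))
E
```

```text
pics
{'t': 0.0, 'joint_pos': array([-7.83898087e+01,  1.24743426e+01,  9.25271106e+01, -7.77324158e-04,
        7.51302061e+01, -6.42775830e+00]), 'qvel': array([ 0.05229268,  0.0152033 , -0.02443683,  0.03995227,  0.02005714,
        0.01246476]), 'effort': array([ 1.43653793e-03, -3.96837687e+01, -3.03851259e+01,  4.74157298e-05,
        9.59830591e-03,  6.13434210e-06]), 'tcp_pos': array([ 193.37898872, -593.41869961,  195.80694983]), 'ee_rot': array([-1.79986007e+02,  1.30915658e-01, -7.19618341e+01]), 'wrist_force': array([0.49090443, 0.28668803, 0.00938918]), 'moment': array([-0.00621224,  0.02949247,  0.02953966]), 'grip_width': 85.56934390684955}
top wide_damper [(0.56, [223.0, 193.9, 66.0, 85.1])]
top narrow_damper [(0.95, [366.5, 183.7, 62.0, 58.7])]
top wide_knob [(0.55, [243.4, 213.1, 33.6, 44.7])]
top narrow_knob [(0.58, [343.0, 207.4, 20.2, 18.2])]
{'fx': 486.62098352768214, 'fy': 486.62098352768214, 'cx': 325.13968670601923, 'cy': 199.77150361413823, 'R': array([[-1.30883691e-02, -9.99908132e-01, -3.52443766e-03],
       [-9.78010645e-01,  1.35352972e-02, -2.08115288e-
[... 491 characters left out ...]
070998],
       [-0.37283213,  0.53545381, -0.75781622],
       [ 0.45886032, -0.60345799, -0.6521393 ]]), 't': array([ 383.19748547,  307.55286533, 1147.06962929])}
wrist wide_damper []
wrist narrow_damper []
wrist wide_knob []
wrist narrow_knob []
{'fx': 290.3199261879963, 'fy': 290.3199261879963, 'cx': 321.8914448233651, 'cy': 195.599419780257, 'mount': array([[ 9.99999928e-01, -3.27404795e-04,  1.93861793e-04,
        -9.52985393e-01],
       [ 2.45659704e-04,  9.44626142e-01,  3.28148428e-01,
        -8.48036766e+01],
       [-2.90564286e-04, -3.28148357e-01,  9.44626154e-01,
        -1.76176130e+02],
       [ 0.00000000e+00,  0.00000000e+00,  0.00000000e+00,
         1.00000000e+00]])}
```

View pics/top0.png

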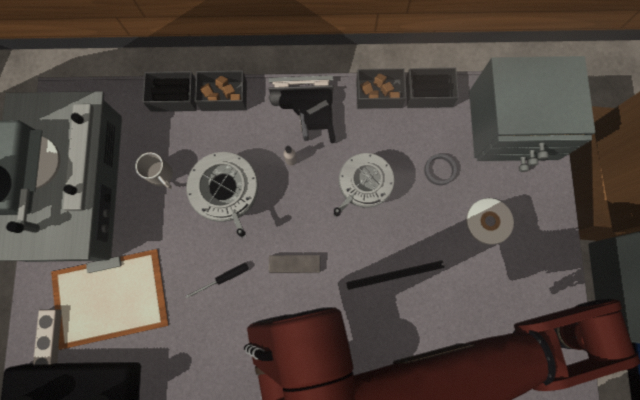

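View pics/side0.png

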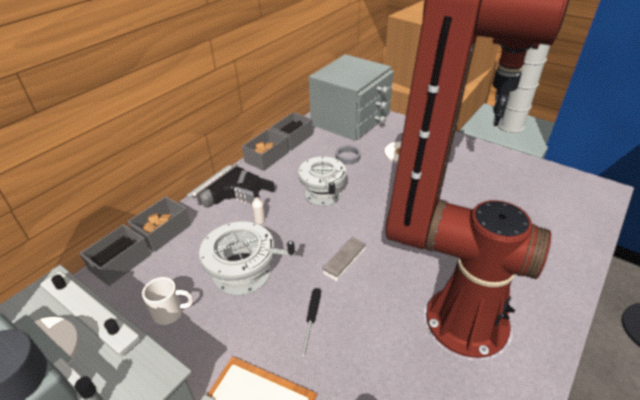

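```bash
python3 -c "
import cv2
a=cv2.imread('pics/top0.png')[130:260,160:420]
cv2.imwrite('pics/top0z.png',cv2.resize(a,None,fx=3,fy=3,interpolation=cv2.INTER_CUBIC))"
```

```text
(no output)
```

View pics/top0z.png

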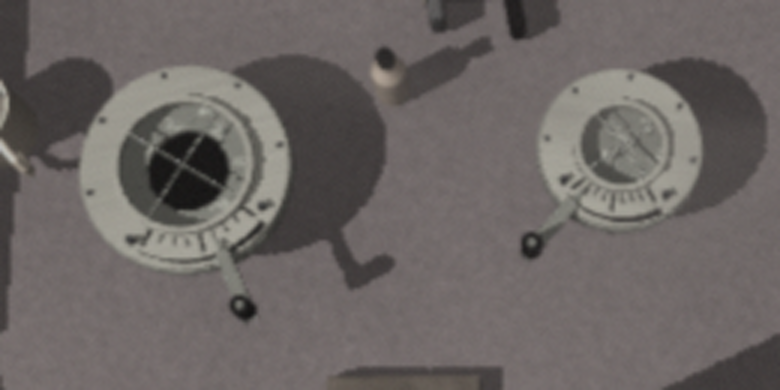

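The top view shows the wide damper on the left, its housing centred near (222,186) with the knob at (241,232). The narrow damper is on the right, centred near (366,180) with the knob at (337,211). Next I'll measure roughly from the top and side cameras, then move the wrist camera in for a closer look.

```bash
cat > h.py <<'E'
from station import *
import numpy as np, cv2
from scipy.spatial.transform import Rotation as Ro
def Rt(n,o=None):
    c=get_calibration(n)
    if n!="wrist": R,t=c["R"],c["t"]; return c,R,t
    o=o or get_obs(); M=np.array(c["mount"]); T=np.eye(4)
    T[:3,:3]=Ro.from_euler("xyz",o["ee_rot"],degrees=True).as_matrix(); T[:3,3]=o["tcp_pos"]
    W=np.linalg.inv(T@M); return c,W[:3,:3],W[:3,3]
def proj(cam,X):
    c,R,t=cam; p=np.atleast_2d(X)@R.T+t
    return np.c_[c["fx"]*p[:,0]/p[:,2]+c["cx"],c["fy"]*p[:,1]/p[:,2]+c["cy"]]
def ray(cam,px,z):
    c,R,t=cam; px=np.atleast_2d(np.array(px,float))
    d=np.c_[(px[:,0]-c["cx"])/c["fx"],(px[:,1]-c["cy"])/c["fy"],np.ones(len(px))]@R
    C=-R.T@t; return C+d*((z-C[2])/d[:,2])[:,None]
E
python3 - <<'E'
from h import *
cam=Rt("top")
z=lambda u,v:(u/3+160,v/3+130)
W=ray(cam,[z(185,169)],105)[0];N=ray(cam,[z(620,149)],105)[0]
wk=ray(cam,[z(243,304)],150)[0];nk=ray(cam,[z(532,242)],150)[0]
print(W,N,wk,nk,np.linalg.norm((W-wk)[:2]),np.linalg.norm((N-nk)[:2]))
print(ray(cam,[z(80,168),z(291,168),z(538,148),z(703,148)],105))
for p in[(520,-40,420),(480,-30,400),(450,-30,380),(500,-30,350)]:
  for yaw in(-90,0,90,180):
    print(p,yaw,solve_ik(p,[180,0,yaw]))
E
```

```text
[590.12761547 213.20021625 105.        ] [ 604.060931   -204.16124702  105.        ] [452.15983904 146.66803506 150.        ] [ 505.85901031 -116.91415433  150.        ] 153.17192452963516 131.3608480940785
[[ 592.5188108   313.97616681  105.        ]
 [ 589.69648562  111.57960932  105.        ]
 [ 606.15310021 -125.45818108  105.        ]
 [ 603.93624401 -283.85284737  105.        ]]
(520, -40, 420) -90 [-1.21121589e+01 -5.57136318e+00  8.80685754e+01 -2.54444375e-14
  9.75027878e+01  7.78878411e+01]
(520, -40, 420) 0 [-1.21121589e+01 -5.57136318e+00  8.80685754e+01 -2.54444375e-14
  9.75027878e+01 -1.21121589e+01]
(520, -40, 420) 90 [ -12.11215889   -5.57136318   88.06857541    0.           97.50278777
 -102.11215889]
(520, -40, 420) 180 None
(480, -30, 400) -90 [-1.19454256e+01 -1.08110095e+01  9.47461698e+01 -2.54444375e-14
  9.60648397e+01  7.80545744e+01]
(480, -30, 400) 0 [-1.19454256e+01 -1.08110095e+01  9.47461698e+01 -2.54444375e-14
  9.60648397e+01 -1.19454256e+01]
(480, -30, 400) 90 [ -11.94542559  -10.81100947   94.74616976    0.           96.06483972
 -101.94542559]
(480, -30, 400) 180 None
(450, -30, 380) -90 [-1.27431100e+01 -1.46992230e+01  9.99816855e+01 -2.54444375e-14
  9.47175375e+01  7.72568900e+01]
(450, -30, 380) 0 [-1.27431100e+01 -1.46992230e+01  9.99816855e+01 -2.54444375e-14
  9.47175375e+01 -1.27431100e+01]
(450, -30, 380) 90 [ -12.74311002  -14.69922298   99.98168546    0.           94.71753752
 -102.74311002]
(450, -30, 380) 180 None
(500, -30, 350) -90 [-1.14669340e+01 -7.87767709e+00  9.73140413e+01 -2.54444375e-14
  9.05636358e+01  7.85330660e+01]
(500, -30, 350) 0 [-1.14669340e+01 -7.87767709e+00  9.73140413e+01 -2.54444375e-14
  9.05636358e+01 -1.14669340e+01]
(500, -30, 350) 90 [ -11.46693398   -7.87767709   97.31404129    0.           90.5636358
 -101.46693398]
(500, -30, 350) 180 None
```

```bash
python3 - <<'E'
from h import *
move_l([193.5,-594,330])
goto([450,0,330],[180,0,90]); wait(0.3)
o=get_obs(); cam=Rt("wrist",o); im=get_image("wrist"); cv2.imwrite("pics/w1.png",im[:,:,::-1])
np.save("w1.npy",o,allow_pickle=True); print(o["t"],o["tcp_pos"])
for k in ["wide_damper","narrow_damper","wide_knob","narrow_knob","wide_closed_mark","narrow_middle_mark"]:
    print(k,[(round(d["score"],2),[round(float(v),1) for v in d["extent"]]) for d in spot_in(k,"wrist")][:3])
print(proj(cam,[[590,213,105],[604,-204,105],[452,147,150],[506,-117,150]]))
E
```

```text
4.3917 [ 4.50061593e+02 -3.37068570e-01  3.29944330e+02]
wide_damper [(0.65, [459.2, 224.4, 132.8, 147.8])]
narrow_damper [(0.89, [197.8, 241.9, 104.6, 101.9]), (0.15, [458.7, 225.5, 133.8, 150.8])]
wide_knob [(0.55, [446.5, 212.2, 102.3, 118.9])]
narrow_knob [(0.65, [210.5, 233.8, 81.4, 83.2])]
wide_closed_mark [(0.92, [458.5, 226.1, 138.3, 148.2]), (0.68, [329.0, 98.4, 100.3, 31.6]), (0.34, [20.1, 172.4, 40.3, 75.9])]
narrow_middle_mark [(0.75, [210.9, 227.8, 80.1, 68.7]), (0.71, [198.1, 243.6, 105.7, 106.4])]
[[458.33042059 247.3443123 ]
 [192.2094751  255.41743659]
 [438.49643471 167.82814261]
 [232.81299712 207.99674633]]
```

View pics/w1.png

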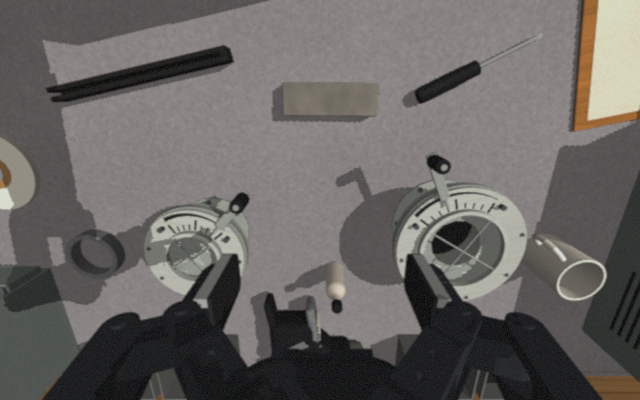

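The wrist view is upside down, with the robot towards the top. Narrow damper: about (195,247), knob top (239,201). Wide damper: about (460,240), knob top (438,162). I'll enlarge both with the estimated model overlaid.

```bash
cat > ov.py <<'E'
from h import *
def draw(img,cam,A,psi,q,kind,s,off):
    Ro_,bore,mark,kr=(100.5,62.5,77.5,155.5) if kind=="w" else (78,40,55,133)
    def P(X): return ((proj(cam,X)-off)*s).astype(int)
    th=np.linspace(0,2*np.pi,80)
    c=lambda r,z,cx,cy:np.c_[cx+r*np.cos(th),cy+r*np.sin(th),np.full(80,z)]
    cv2.polylines(img,[P(c(Ro_,105,*A))],True,(0,255,0),1)
    cv2.polylines(img,[P(c(67.5 if kind=="w" else 45,115,*A))],True,(0,255,0),1)
    for i in (0,4,8):
        a=np.pi+psi+np.radians(-40+10*i); d=np.array([np.cos(a),np.sin(a)])
        p=P([np.r_[A+d*(mark-7),105],np.r_[A+d*(mark+7),105]])
        cv2.line(img,tuple(map(int,p[0])),tuple(map(int,p[1])),(0,0,255),1)
    a=np.pi+psi+q-np.radians(40); k=A+kr*np.array([np.cos(a),np.sin(a)])
    cv2.polylines(img,[P(c(10,150,*k))],True,(255,255,0),1)
    p=P([np.r_[A+(k-A)*mark/kr,113],np.r_[k,113]])
    cv2.line(img,tuple(map(int,p[0])),tuple(map(int,p[1])),(255,0,255),1)
    return img
E
python3 - <<'E'
from ov import *
o=np.load("w1.npy",allow_pickle=True).item(); cam=Rt("wrist",o); im=cv2.imread("pics/w1.png")
W=np.array([590.1,213.2]);N=np.array([604.,-204.2])
al=lambda A,k:np.arctan2(k[1]-A[1],k[0]-A[0])
res=[]
for A,off,kind,k in((N,(135,185),"n",(506,-117)),(W,(385,145),"w",(452,146.7))):
    x,y=off;b=cv2.resize(im[y:y+150,x:x+150],None,fx=5,fy=5,interpolation=cv2.INTER_CUBIC)
    cv2.imwrite(f"pics/z1{kind}raw.png",b)
    a=al(A,np.array(k)); psi=0
    q=(a-np.pi+np.radians(40)-psi+np.pi)%(2*np.pi)-np.pi
    print(kind,q)
    cv2.imwrite(f"pics/z1{kind}.png",np.hstack([draw(b.copy(),cam,A,psi,q,kind,5,np.array(off)-0.5+.0)]))
E
```

```text
n -0.029017097171661455
w 1.1468985874366586
```

View pics/z1n.png

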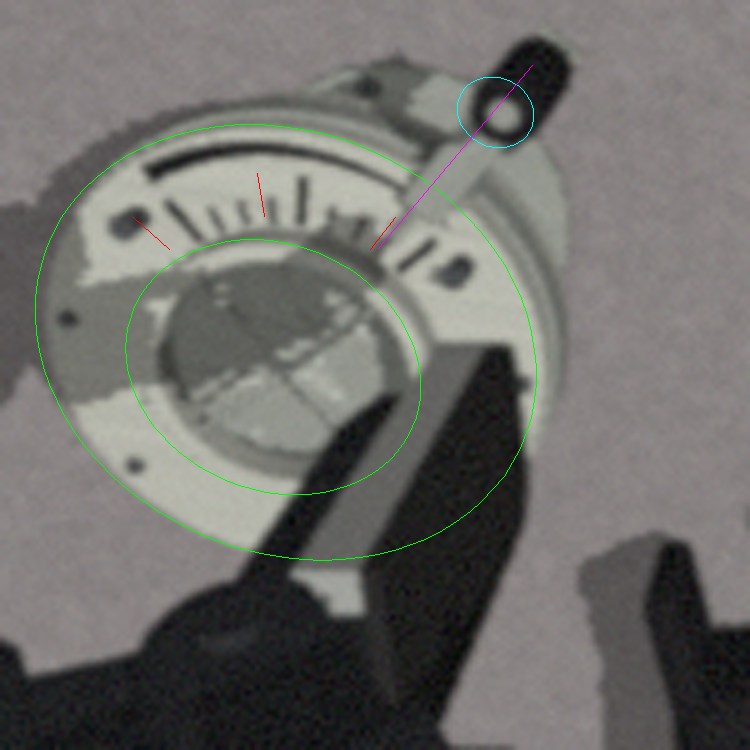

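View pics/z1w.png

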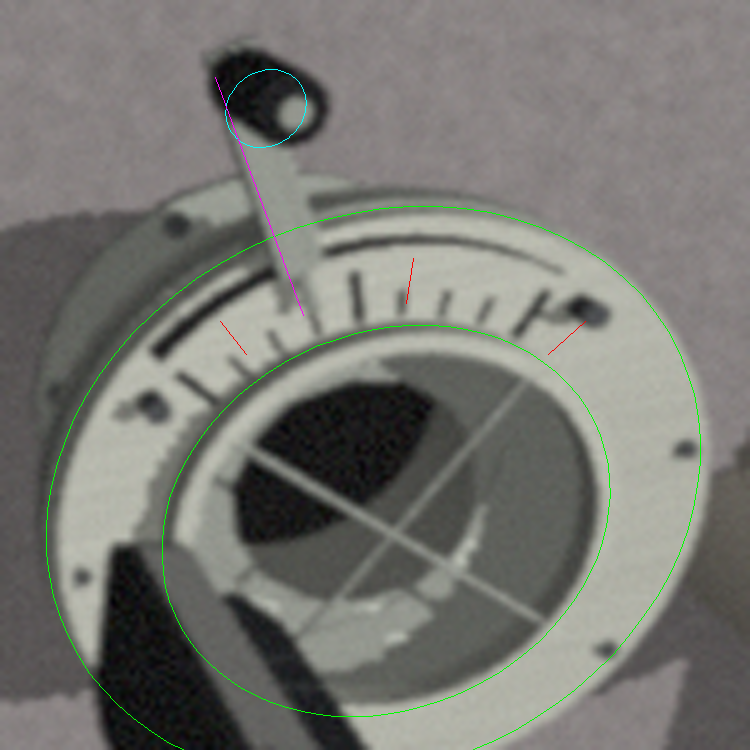

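```bash
python3 - <<'E'
from ov import *
from scipy.optimize import least_squares
o=np.load("w1.npy",allow_pickle=True).item(); cam=Rt("wrist",o); im=cv2.imread("pics/w1.png")
D={"n":((135,185),[(417,256),(302,200),(185,221)],(500,112),55,133,(604,-204)),
   "w":((385,145),[(532,312),(356,297),(196,389)],(295,110),77.5,155.5,(590,213))}
for kind,(off,m,k,r,kr,A0) in D.items():
    f=lambda p:np.array(off)+(np.array(p)+.5)/5-.5
    ms=ray(cam,f(m),105)[:,:2]; kk=ray(cam,f([k]),150)[0,:2]
    def pts(x):
        a=np.pi+x[2]+np.radians([-40,0,40]); b=np.pi+x[2]+x[3]-np.radians(40)
        return np.r_[np.c_[x[0]+r*np.cos(a),x[1]+r*np.sin(a)],[[x[0]+kr*np.cos(b),x[1]+kr*np.sin(b)]]]
    s=least_squares(lambda x:(pts(x)-np.r_[ms,[kk]]).ravel(),[*A0,0,.5])
    print(kind,s.x,"knob",kk,pts(s.x)[3],"res",np.round(s.fun,1))
    x,y=off;b=cv2.imread(f"pics/z1{kind}raw.png")
    draw(b,cam,s.x[:2],s.x[2],s.x[3],kind,5,np.array(off)-.4)
    np.save(f"fit_{kind}.npy",s.x); cv2.imwrite(f"pics/z2{kind}.png",cv2.resize(b,(400,400)))
cv2.imwrite("pics/z2.png",np.hstack([cv2.imread("pics/z2n.png"),cv2.imread("pics/z2w.png")]))
E
```

```text
n [ 6.05188405e+02 -2.01221395e+02 -1.71366696e-01  1.58054225e-01] knob [ 504.59279095 -114.50365988] [ 504.45158189 -114.38193175] res [ 0.   0.1  0.2  0.1 -0.1 -0.3 -0.1  0.1]
w [5.92482601e+02 2.17402547e+02 2.51009104e-01 8.71618110e-01] knob [450.42744384 153.19710097] [450.78375057 153.35814287] res [ 0.1 -0.2 -0.3 -0.1 -0.1  0.1  0.4  0.2]
```

View pics/z2.png

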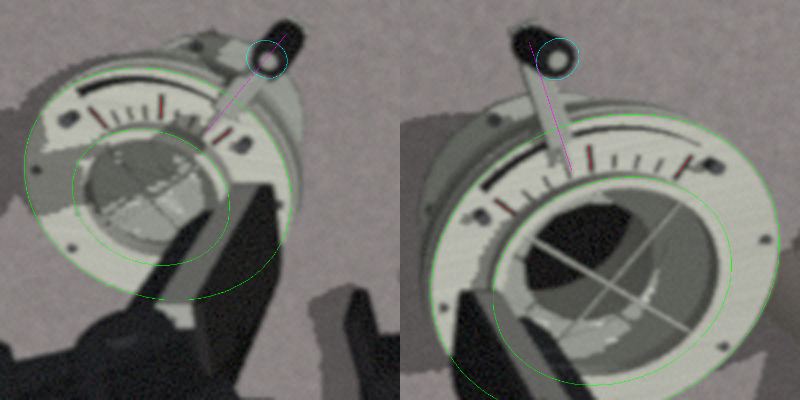

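```bash
cat > push.py <<'E'
from ov import *
def pose(kind,q,z):
    x=np.load(f"fit_{kind}.npy"); r=155.5 if kind=="w" else 133
    a=x[2]+q-np.radians(40)
    return [x[0]-r*np.cos(a),x[1]-r*np.sin(a),z],[180,0,90+np.degrees(a)]
def snap(name):
    o=get_obs(); im=get_image("wrist"); cv2.imwrite(f"pics/{name}.png",im[:,:,::-1]); np.save(name+".npy",o,allow_pickle=True)
E
python3 - <<'E'
from push import *
x=np.load("fit_w.npy"); q=x[3]
grip(45); p,r=pose("w",q,200); print(p,r)
goto(p,r); 
F0=get_obs()["wrist_force"]
move_l(pose("w",q,120)[0],None,100); wait(.2)
o=get_obs(); print(o["t"],o["tcp_pos"],o["grip_width"],o["wrist_force"]-F0); snap("a1")
E
```

```text
[np.float64(450.7837505675666), np.float64(153.3581428704614), 200] [180, 0, np.float64(114.32180131938607)]
7.1833 [451.48168428 153.50547357 120.85151779] 44.718648877104506 [ 0.93058843  1.36053219 -1.3280426 ]
```

View pics/a1.png

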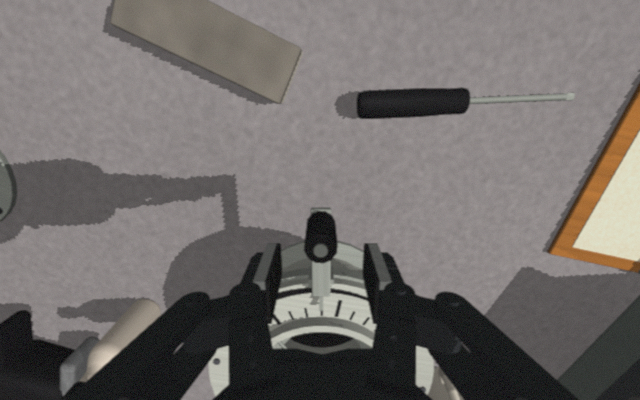

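The knob top is at (320,250), centred between the fingers at columns 275 and 368. Now pushing the wide lever to its closed stop in small, force-checked steps.

```bash
python3 - <<'E'
from push import *
q0=np.load("fit_w.npy")[3]; F0=get_obs()["wrist_force"]
lag=(44.7/2-10)/155.5
for q in np.arange(q0,0.1-lag,-0.1)[1:]:
    p,r=pose("w",q,120); move_l(p,r,90); f=get_obs()["wrist_force"]-F0
    print(round(q,3),np.round(f,1)); 
    if np.linalg.norm(f)>20: break
else:
  while q>-lag-.12:
    q-=.015; p,r=pose("w",q,120); move_l(p,r,40); wait(.1); o=get_obs(); f=o["wrist_force"]-F0
    print(round(q,3),np.round(f,1),np.round(o["tcp_pos"]-p,1))
    if np.linalg.norm(f)>12: break
print("expected stop at",-lag,get_obs()["t"]); snap("a2")
E
```

```text
0.772 [-0.8 -0.4 -0.6]
0.672 [-0.4 -0.4  1.2]
0.572 [ 0.3 -1.2 -0.1]
0.472 [-0.9 -0.2 -0. ]
0.372 [-0.1  0.7  1.4]
0.272 [ 0.2  0.5 -0.1]
0.172 [0.5 0.2 0.2]
0.072 [-0.   0.4  0.4]
0.057 [-0.  -0.3  0.2] [-0.1 -0.3 -0. ]
0.042 [-0.4 -0.5  0.5] [-0. -0. -0.]
0.027 [-0.7 -1.5  0.8] [-0.  0. -0.]
0.012 [-0.4 -0.1  0.5] [-0.  0. -0.]
-0.003 [ 0.2 -0.3  0.3] [-0. -0. -0.]
-0.018 [-0.4  0.1  0.1] [-0. -0. -0.]
-0.033 [-0.7  0.5  0.4] [-0. -0. -0.]
-0.048 [0.3 0.3 0.5] [-0. -0. -0.]
-0.063 [-0.4 -0.1 -0.1] [-0. -0. -0.]
-0.078 [-0.7 -1.   0.2] [-0.  0.  0.]
-0.093 [ 1.4 -0.7  0.4] [-0.1 -0.  -0. ]
-0.108 [ 0.4  0.1 -0. ] [-0. -0. -0.]
-0.123 [-0.  -0.1  0.3] [-0. -0. -0.]
-0.138 [-1.6 -0.9 -0.3] [-0. -0. -0.]
-0.153 [0.5 0.6 0.4] [-0. -0. -0.]
-0.168 [-0.4 -0.4 -0.1] [-0. -0. -0.]
-0.183 [-0.1  0.5  0.8] [-0. -0. -0.]
-0.198 [-0.6  0.1 -0.2] [-0.  0. -0.]
-0.213 [ 0.7 -0.3  0.8] [-0. -0. -0.]
expected stop at -0.07942122186495178 16.4833
```

View pics/a2.png

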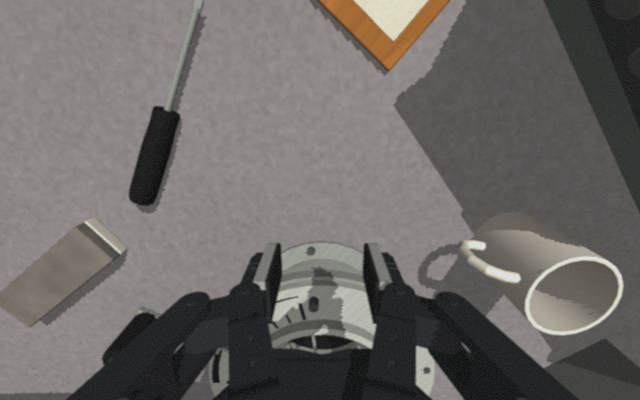

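The lever was missed: no force, and the knob now appears to be off to the left at about (145,335). I'll check the geometry.

```bash
python3 - <<'E'
from push import *
print({k:v for k,v in get_obs().items() if "grasp" in k})
try: print(grasp_offset)
except Exception as e: print(e)
o=np.load("a1.npy",allow_pickle=True).item(); cam=Rt("wrist",o)
R=Ro.from_euler("xyz",o["ee_rot"],degrees=True).as_matrix()
for q in([0,0,0],[0,0,-30],[22,0,0],[22,11,0],[22,-11,0],[22,0,-10],[22,0,-40]): print(q,proj(cam,R@np.array(q)+o["tcp_pos"]))
print(o["tcp_pos"],o["ee_rot"],ray(cam,[[320,250]],150),ray(cam,[[320,218]],113))
im=get_image("top"); cv2.imwrite("pics/top2.png",cv2.resize(im[100:300,130:400,::-1],None,fx=2.5,fy=2.5,interpolation=cv2.INTER_CUBIC))
im=get_image("side"); cv2.imwrite("pics/side2.png",cv2.resize(im[120:320,150:420,::-1],None,fx=2.5,fy=2.5,interpolation=cv2.INTER_CUBIC))
E
```

```text
{}
18.700000000000003
[0, 0, 0] [[321.06081319 229.74612723]]
[0, 0, -30] [[320.90627396 252.78022796]]
[22, 0, 0] [[353.90750862 229.74234959]]
[22, 11, 0] [[353.32783636 244.35061784]]
[22, -11, 0] [[354.50911474 214.58132805]]
[22, 0, -10] [[355.53835052 236.63642046]]
[22, 0, -40] [[361.61083209 262.3066699 ]]
[451.48168428 153.50547357 120.85151779] [1.79906245e+02 2.54272329e-02 1.14324427e+02] [[450.4487771  152.48115717 150.        ]] [[447.12288856 150.70994222 113.        ]]
```

View pics/side2.png

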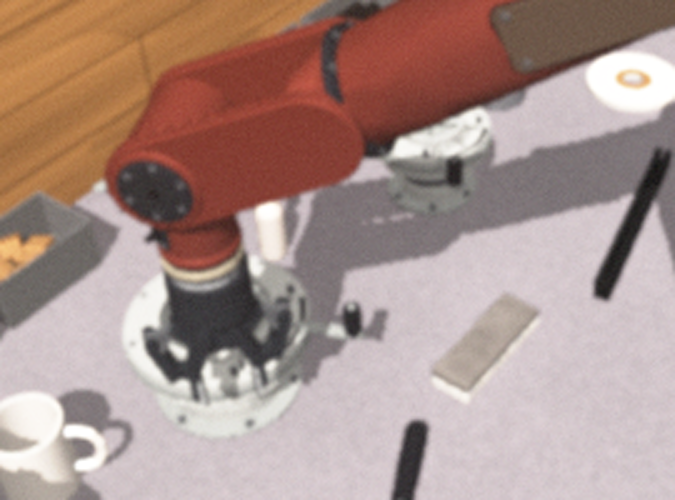

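View pics/top2.png

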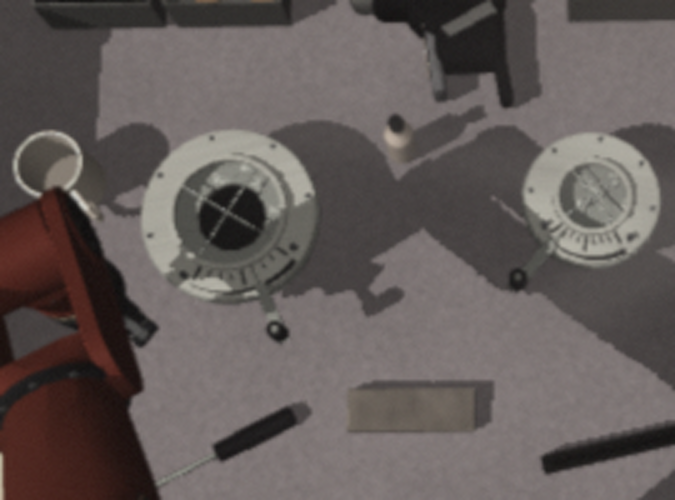

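Nothing has moved: in the top view the knob is still at its start position. The fingers passed above it. Apparent finger spacing (93 px for 45 mm) puts the tips about 40 mm behind the stated TCP. I'll raise the arm and compare with the TCP projected into the side and wrist views, both part-open and shut.

```bash
python3 - <<'E'
from push import *
p,r=pose("w",.87,220)
move_l([450,150,220],[180,0,90],150)
rows=[]
for g in(45,0):
    if g==0: grip(0)
    o=get_obs(); Rr=Ro.from_euler("xyz",o["ee_rot"],degrees=True).as_matrix()
    b=[]
    for cn in("side","wrist"):
        im=get_image(cn)[:,:,::-1].copy(); cam=Rt(cn,o)
        c=proj(cam,o["tcp_pos"])[0]; x0,y0=int(c[0])-65,int(c[1])-75
        x0=max(x0,0);y0=max(y0,0)
        z=cv2.resize(im[y0:y0+100,x0:x0+133],(532,400),interpolation=cv2.INTER_CUBIC)[:,66:466].copy() if cn=="side" else cv2.resize(im[150:400,195:445],(400,400))
        f=(lambda q:(int((q[0]-x0)*4-66),int((q[1]-y0)*4))) if cn=="side" else (lambda q:(int((q[0]-195)*1.6),int((q[1]-150)*1.6)))
        for i in range(0,6):
            pt=proj(cam,o["tcp_pos"]+Rr@np.array([0,0,-10.*i]))[0]
            cv2.circle(z,f(pt),3,(0,255,0) if i==0 else (0,0,255),-1)
        b.append(z)
    cv2.imwrite(f"pics/tip{g}.png",np.hstack(b)); print(g,o["tcp_pos"],o["grip_width"],get_obs()["t"])
E
```

```text
45 [449.72433329 150.22628068 219.61256608] 45.07055342580578 18.1667
0 [449.99919105 150.03323248 219.9929405 ] 0.1532323973590321 18.7667
```

View pics/tip45.png

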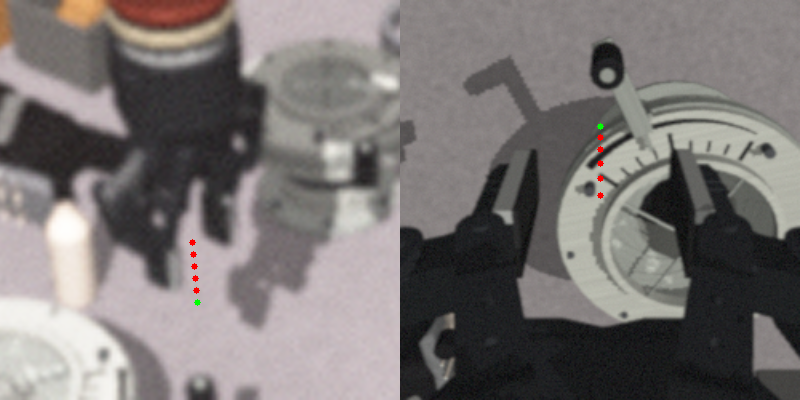

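View pics/tip0.png

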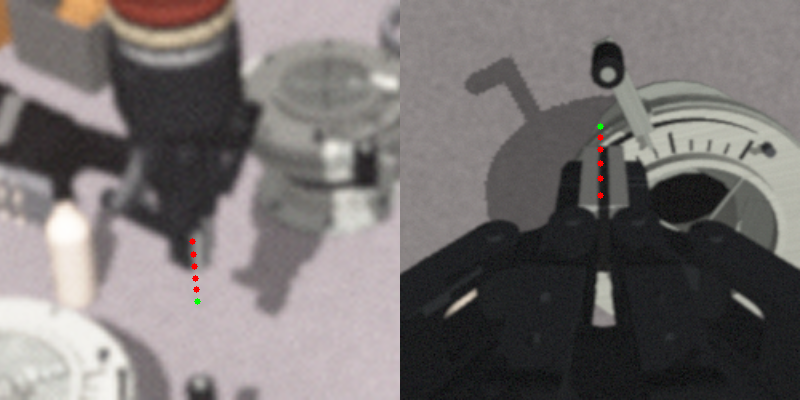

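Both views agree: the real fingertips end about 30 mm short of the reported TCP (side view: shut tip at the −30 mm dot), which explains passing just over the 150 mm knob. Beside the knob is free space, so I'll work 32 mm lower, at TCP z = 88.

```bash
python3 - <<'E'
from push import *
q0=np.load("fit_w.npy")[3]; grip(45); p,r=pose("w",q0,200)
move_l(p,r,150); F0=get_obs()["wrist_force"]
p,r=pose("w",q0,120); move_l(p,None,120); p,r=pose("w",q0,88); move_l(p,None,60)
f=get_obs()["wrist_force"]-F0; print(np.round(f,1))
if np.linalg.norm(f)<6:
  for q in [q0-.06,q0-.15,q0-.25]:
    p,r=pose("w",q,88); move_l(p,r,80); o=get_obs(); print(round(q,3),np.round(o["wrist_force"]-F0,1),np.round(o["effort"][[0,5]],1))
    if np.linalg.norm(o["wrist_force"]-F0)>20: break
print(get_obs()["t"]); snap("a3")
E
```

```text
[ 0.6 -1.5  0.2]
0.812 [ 0.6 -1.4  0.1] [0.2 0.1]
0.722 [ 0.7 -1.2  0.7] [0.1 0. ]
0.622 [ 0.2 -0.5  1. ] [0.1 0. ]
22.275
```

View pics/a3.png

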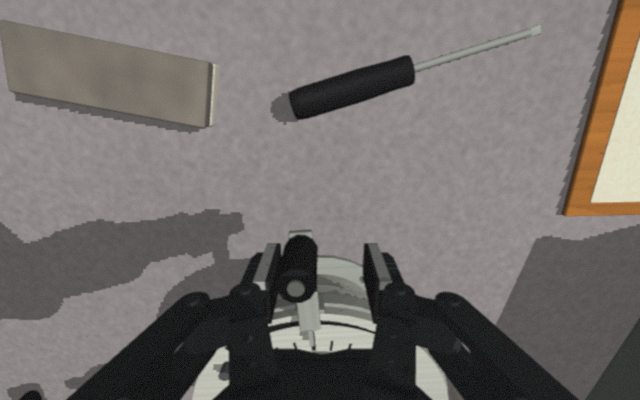

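The knob top, at (296,290), now rests against the left finger and is being pushed. Continuing to the stop.

```bash
python3 - <<'E'
from push import *
q0=np.load("fit_w.npy")[3]; F0=get_obs()["wrist_force"]
lag=(44.7/2-10)/155.5; ok=True
for q in [.5,.36,.22,.1,.04,0,-.04]:
    p,r=pose("w",q,88); move_l(p,r,90); f=get_obs()["wrist_force"]-F0
    if np.linalg.norm(f)>15: ok=False;print("stop",q,f);break
while ok and q>-lag-.09:
    q-=.012; p,r=pose("w",q,88); move_l(p,r,30); o=get_obs(); f=o["wrist_force"]-F0
    print(round(q,3),np.round(f,1),np.round(o["tcp_pos"]-p,1))
    if np.linalg.norm(f)>12: break
print("expected",-lag,get_obs()["t"]); snap("a4")
E
```

```text
-0.052 [-0.2 -2.8  0. ] [-0.2 -0.3 -0.1]
-0.064 [-0.3 -2.2 -0.5] [-0.1  0.  -0.1]
-0.076 [-1.  -1.3 -0.1] [-0.   0.2 -0.1]
-0.088 [-1.7 -4.3  1.9] [-0.3 -0.4 -0.2]
-0.1 [-3.  -8.8  4.3] [-1.1 -2.2 -0.3]
-0.112 [ -5.3 -13.3   6.9] [-2.  -4.  -0.4]
expected -0.07942122186495178 26.075
```

View pics/a4.png

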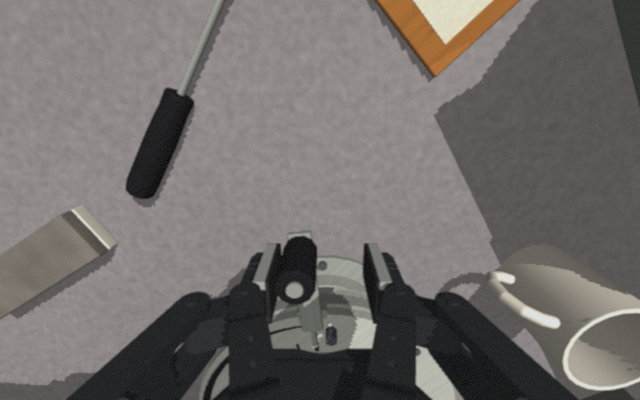

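Contact force rose at the predicted stop angle, to about 16 N. I'll back off, lift, and start the narrow lever, stopping just short of the middle mark to look.

```bash
python3 - <<'E'
from push import *
p,r=pose("w",0.0,88); move_l(p,r,60); p,r=pose("w",0.0,210); move_l(p,None,180)
q0=np.load("fit_n.npy")[3]; p,r=pose("n",q0,210); goto(p,r); F0=get_obs()["wrist_force"]
p,r=pose("n",q0,120); move_l(p,None,150); p,r=pose("n",q0,88); move_l(p,None,60)
f=get_obs()["wrist_force"]-F0; print(np.round(f,1),get_obs()["t"])
lag=12.6/133
if np.linalg.norm(f)<6:
  for q in [.26,.38,.5,.62,.69,.66+lag]:
    p,r=pose("n",q,88); move_l(p,r,80); f=get_obs()["wrist_force"]-F0
    if np.linalg.norm(f)>15: print("stop",q,f);break
print(q,np.round(f,1),get_obs()["t"]); snap("b1")
b=cv2.imread("pics/b1.png")[200:360,220:420]; cv2.imwrite("pics/b1z.png",cv2.resize(b,None,fx=3.7,fy=3.7,interpolation=cv2.INTER_CUBIC))
E
```

```text
[-0.2 -0.6  0.2] 30.3167
0.7547368421052632 [0.1 0.8 0.8] 32.2083
```

View pics/b1z.png

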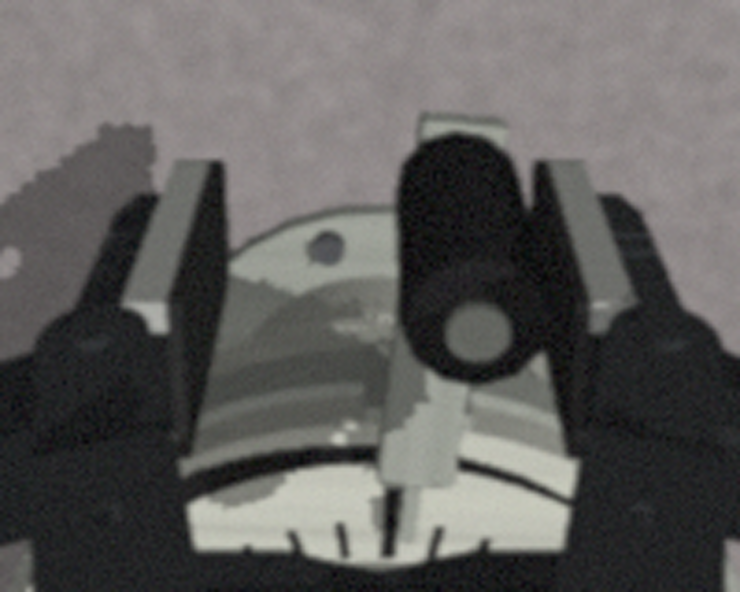

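The pointer, at about x=410, is just short of the long middle mark at x=395. That is roughly 2–3° and agrees with the predicted 0.66. I'll push the remainder, retract and inspect.

```bash
python3 - <<'E'
from push import *
lag=12.6/133
p,r=pose("n",.702+lag,88); move_l(p,r,40); 
p,r=pose("n",.702,88); move_l(p,r,60); snap("b2")
b=cv2.imread("pics/b2.png")[200:360,220:420]; cv2.imwrite("pics/b2z.png",cv2.resize(b,None,fx=3.7,fy=3.7,interpolation=cv2.INTER_CUBIC))
p,r=pose("n",.702,210); move_l(p,None,180)
goto([430,0,330],[180,0,90]); wait(.2); snap("b3"); print(get_obs()["t"])
im=cv2.imread("pics/b3.png"); o=np.load("b3.npy",allow_pickle=True).item(); cam=Rt("wrist",o)
x=np.load("fit_n.npy");y=np.load("fit_w.npy")
for kind,f in(("n",x),("w",y)):
    c=proj(cam,[np.r_[f[:2]-[70,0],105]])[0].astype(int)-60; print(kind,c)
    b=cv2.resize(im[c[1]:c[1]+110,c[0]:c[0]+110],(550,550),interpolation=cv2.INTER_CUBIC); cv2.imwrite(f"pics/b3{kind}.png",b)
E
```

```text
34.9167
n [129 168]
w [407 160]
```

View pics/b2z.png

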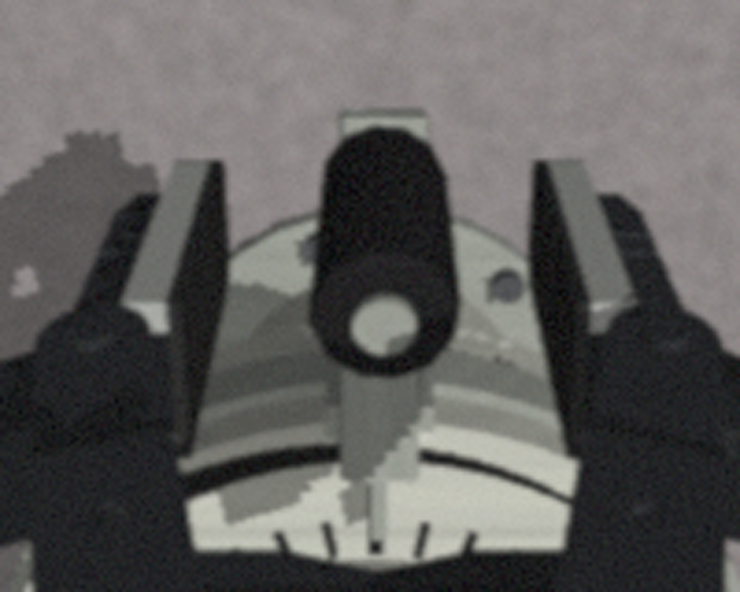

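View pics/b3n.png

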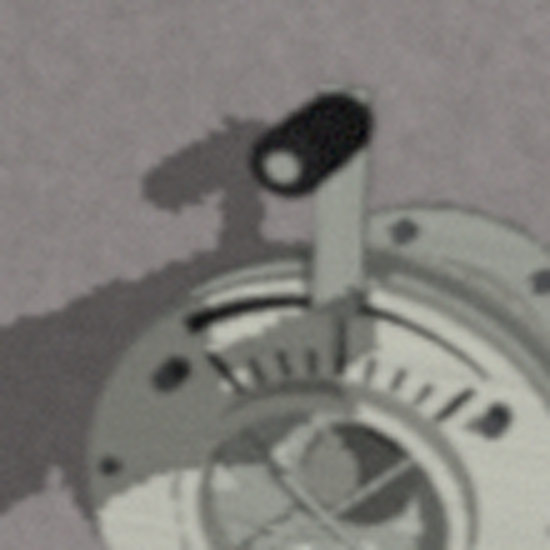

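View pics/b3w.png

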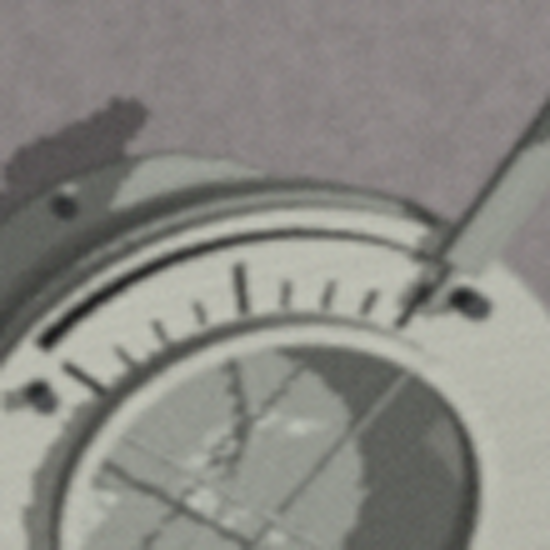

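The straddle view shows the pointer lined up with the long middle mark, both at x≈377. The wide pointer is on the closed mark and its iris is shut. Numeric check from the knob tops in the overview:

```bash
python3 - <<'E'
from push import *
im=cv2.imread("pics/b3.png"); o=np.load("b3.npy",allow_pickle=True).item(); cam=Rt("wrist",o)
px={"n":np.array([129,168])+(np.array([283,166])+.5)/5-.5}
for kind in "nw":
    f=np.load(f"fit_{kind}.npy"); kr=133 if kind=="n" else 155.5
    q=.698 if kind=="n" else 0
    a=f[2]+q-np.radians(40); k=f[:2]-kr*np.array([np.cos(a),np.sin(a)]); print(kind,"predicted knob px",proj(cam,np.r_[k,150]))
    if kind in px:
        K=ray(cam,px[kind],150)[0,:2]; d=f[:2]-K; print("r",np.hypot(*d),"q",np.arctan2(d[1],d[0])-f[2]+np.radians(40))
c=proj(cam,np.r_[k,150])[0].astype(int)-30; print(c)
cv2.imwrite("pics/b3k.png",cv2.resize(im[c[1]:c[1]+60,c[0]:c[0]+60],(540,540),interpolation=cv2.INTER_CUBIC))
t=get_image("top");cv2.imwrite("pics/top9.png",t[:,:,::-1])
E
```

```text
n predicted knob px [[184.74862799 200.81213396]]
r 133.1171608407289 q 0.6936554425670658
w predicted knob px [[545.28166827 183.94413456]]
[515 153]
```

View pics/b3k.png

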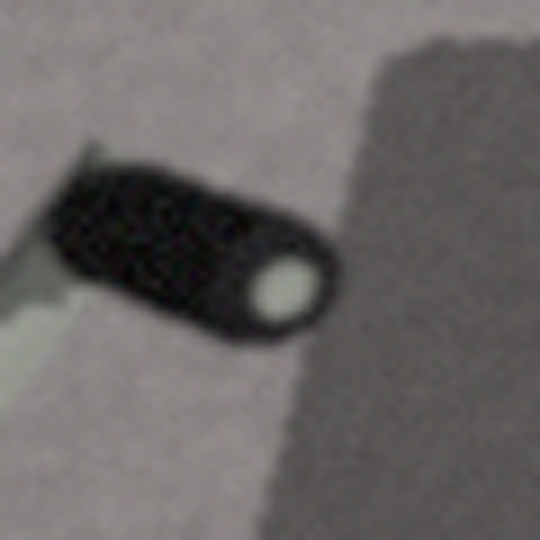

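View pics/top9.png

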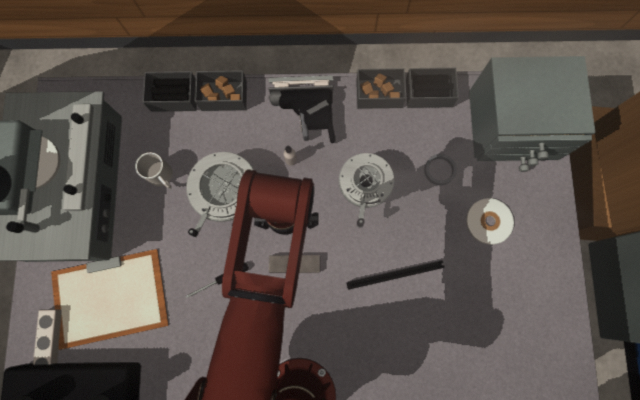

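The wide knob top is at (545.5,183.5), against (545.3,183.9) predicted for fully closed. The narrow lever measures 0.694. The other things are where they were and the arm is clear, so I'm handing in.

```bash
python3 - <<'E'
from station import *
print(get_obs()["t"]); print(sign_off())
E
```

```text
34.9667
the job is handed in; nothing more can be done
None
```

Both levers are set and the job was handed in at about 35 s of the 53 s allowed; `sign_off()` gave no verdict.

- **Wide lever:** I pushed it to its closed stop, where the wrist force rose to about 16 N at the predicted angle. Afterwards the knob was within about 0.5 px of where it should be when fully closed. The iris looks shut and the pointer is on the closed mark.
- **Narrow lever:** I pushed it until the pointer was over the long middle mark. The knob measurement gives 0.694 rad against a target of 0.698 rad.
- **Rest of the bench:** in the last top view the other things look unmoved. The gripper was open and clear of everything.

**What went wrong:** the first push on the wide lever passed over the knob without touching it. The camera views showed the fingertips ending about 30 mm short of the reported TCP, which contradicts the description. I worked about 32 mm lower after that. The trained networks' boxes for knobs and marks mostly covered a whole damper or were off target, so I took the positions from the pictures by hand; the fit to the marks and knobs was within 0.5 mm.

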